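Hold the vacuum sealer's lid open for its gas strut

TASK

The vacuum sealer's gas strut is off, so its clear lid falls shut by itself. First push the filter drawer fully home until it seats in its catch, out of my way; then lift the lid, which has a bar along its front, to 50 degrees from shut (give or take 5) and keep it there without letting it drop: finish still holding it with the gripper, so that I can clip the strut back on. Leave the strut, sanitiser bottle, jar and label reel where they are.

Things in the scene. Friction and masses are not known exactly. Their poses are not given: they have to be found in the camera images.
- sealer: bench vacuum sealer, fixed: stainless box 320 mm deep, 300 wide, 102 high, clear lid on top. Origin at table height, +x from its front to its back, +y to its left as the robot sees it, +z up; front face at x = -150 mm. A sloping panel rises from 58 mm high there to 80 mm at x = -102 mm. Lid's front edge at x = -90 mm; its hinge axis lies along y at x = +145 mm, 111 mm high
- filter_drawer (a joint): grey filter drawer low in the sealer's front, left of the middle; metres it stands out, 0 = fully home, at most 0.060. It slides along the sealer's x axis with about 0.5 N of friction. A sprung roller catch resists from 0.012 to 0.005 (push of about 6 N), then draws it in to 0 and holds it; let go before that, it slips back out
- drawer_lip (a point): middle of the front edge of the drawer's pull lip (lip 80 mm wide, 9 mm thick, 47 mm above the table, standing 16 mm out from the drawer's 134 x 41 mm front plate); moves with the drawer. Push here in the sealer's +x direction; with the drawer home it lies at x = -174 mm, y = +50 mm in the sealer's frame
- lid (a joint): clear plastic lid with black bar in front, hinged along the sealer's back; rad, 0 = shut, grows as it opens (50 degrees = 0.873), stop at 1.25. About 0.6 kg: 2 to 4 N lift it at the bar; with almost no friction it falls shut from any angle
- lid_bar (a point): middle of the lid's front bar, a black round bar 12 mm thick and 130 mm long along the sealer's y axis, carried on brackets 100 mm apart; 111 mm above the table when shut, 37 mm clear above the panel, with a 32 mm gap between it and the lid's front edge; free to turn between the fingers. It moves with the lid on a radius of 273 mm about the hinge axis; the point's axes turn with the lid
- gas_strut: loose gas strut, 192 mm long, 17 mm thick, black cylinder with a bright rod, lying on the table to the right of the sealer; origin at the middle of its underside, x along it
- sanitiser_bottle: loose pump bottle with a blue pump, 77 x 67 x 203 mm, to the right and in front of the sealer; origin at its base
- jar: loose white jar with an orange screw lid, 69 mm across, 75 high, standing left of the sealer; origin at its base
- label_reel: loose roll of white labels, 83 mm across, 40 high, lying left of the sealer; origin at its base
Mind the look-alikes: they are no part of the job. Several things look just like the label_reel: the one meant starts farthest from the robot's base.

How it is judged:
By the outcome, as a careful person would: the job done as asked, in the order asked, and still so for the second after the job is handed in, while the arm keeps its last pose, push and grip.
It also fails if it takes over 58 s, if anything falls off the work surface, if the arm or the gripper's body presses on something with over 40 N, if the wrist force passes 120 N, or if a joint passes its speed limit or range.

ROBOT

A 7-joint arm with a two-finger parallel gripper is mounted at the origin on a cart in front of the work surface, level with it; the furniture and walls round the work are solid. World frame = base frame: x ahead of the robot, y to its left, z up, the work surface at z = 0. Lengths are in m, angles in rad, forces in N, time in s.
With the tool pointing down it reaches from about 0.4 to 0.85 m from the base axis. Payload 4.5 kg.
Tool frame: the origin (TCP) lies on the centre line of the jaws, within the pads' length; the fingertips stand r.tips_ahead ahead of it and the grasp point (between the pads) is the TCP (r.tips_ahead is the distance from the TCP to the fingertips, in m); z points along the fingers, y is the direction in which the jaws open and shut (so a half turn about z gives the same grasp; the last joint's range is limited). The gripper opens to 88 mm and grips with 3 to 60 N. Pads are 18 mm wide; open, the fingers measure 123 mm over their backs; the gripper's body (75 mm by 187 mm) begins 45 mm behind the grasp point.
Start: joints at [-1.218, 0.689, -0.195, 1.565, 0.157, 0.902, -0.215], TCP at [0.196, 0.594, 0.258] pointing down, gripper open.
Joint ranges: [-3.01, 3.01], [-0.46, 2.08], [-1.47, 1.51], [0.13, 2.56], [-1, 4.14], [0.04, 2.09], [-2.66, 2.66]. Speed limits (rad/s): [2.57, 2.57, 3.14, 3.14, 3.14, 3.14, 3.14].

INTERFACE

Orientations are given as a unit quaternion [x, y, z, w].
In Python, from plant import r gives the robot as it stands.
- The arm moves only by the shell command python3 -m inch 'ROWS' [FORCE]. ROWS is JSON, a list of rows, each a list of 5 numbers: the shift along the world's x, y, z in units of 25 mm (1.0 is 25 mm), then the turn about the world's z in units of 6 degrees (1.0 is 6 degrees), then the finger opening in mm, from 0 to 88.1. A call has 1 to 5 rows; each row shifts and turns the commanded pose from where the row before left it; what a row does not reach is not made up. A row lasts 1/10 s, in which the tool goes at most 50 mm and 8.59 degrees, less where a joint would pass 70% of its speed; a pose out of reach is approached as far as the arm can. A call is refused whole if a number of a shift passes 1 or a number of a turn 1, either way. A call with a gripper value outside its range is refused whole. The fingers move at their own pace and stop on an object; FORCE is the grip in N (left out, the last holds). Time passes only in rows, so rows that do not move let the fingers close. It gives the time, the measured TCP pose, the force and the opening at its end, in the units of the state.
- r.get_state(): the state, without advancing time (a new reading comes with each control period).
- r.snapshot(name): name is "scene" or "top"; returns a dict with "pixels" (480x640x3 uint8, red, green, blue), "range_z" (480x640 float32, m along the optical axis (not along the pixel's ray), 0 where there is no reading), "K" (3x3 intrinsics, pixels), "k1" (the pictures are not rectified: a ray, as slopes to the right and down, at radius r is drawn at 1 + k1 r^2 times it, then the intrinsics apply), "position" and "attitude" of the camera in the world. Camera axes: x right, y up, looking along -z (the intrinsics and any distortion apply to the point x, -y, -z); pixel columns grow to the right and rows downward; lengths in m; the calibration is good to about 2 mm. A picture is of the moment at which its call begins.
- r.finish_job(): hands the job in, once; it reports no verdict.
The state is a dict: "clock": time; "q": joint angles; "qd": joint speeds; "joint_torque": joint torques, N m; "tool_pos": TCP position; "eef_rot": TCP orientation; "contact_force": force on the tool from outside, world axes, zero at the start; "moment": the same for the moment, N m; "opening": opening from 0.0 (shut) to 1.0 (fully open).
Only numpy, scipy, OpenCV 4.12 (cv2) and the standard library are available. Lean on these libraries where they do the work, as an engineer would, in place of code of your own. Each camera call takes 0.05 s, during which the arm holds its last target. There are 200 camera calls.

## Working session

There is one attempt and no reset: what is moved stays moved. The work goes in short steps, Python scripts to look and compute and a shell command to move; the robot and the scene stay as the last step left them, time stands still between calls to the robot, and variables do not carry over. Pictures are saved under pics/ and viewed, about 8 in all and at most 12, crops included, and the job is handed in when it is done.

```bash
mkdir -p pics; cat > h.py <<'E'
import numpy as np, cv2, pickle
from plant import r
def R(q):
    from scipy.spatial.transform import Rotation as Q
    a=np.array(q,float)
    return a if a.shape==(3,3) else Q.from_quat(a).as_matrix()
def snap(n,f):
    s=r.snapshot(n); cv2.imwrite(f'pics/{f}.png',s['pixels'][...,::-1]); pickle.dump(s,open(f'pics/{f}.pkl','wb')); return s
def load(f): return pickle.load(open(f'pics/{f}.pkl','rb'))
def ray(s,u,v):
    K=s['K'];d=np.array([(u-K[0][2])/K[0][0],(v-K[1][2])/K[1][1]]);p=d.copy()
    for _ in range(20): p=d/(1+s['k1']*(p@p))
    return R(s['attitude'])@np.array([p[0],-p[1],-1])
def onz(s,u,v,z):
    d=ray(s,u,v);c=np.array(s['position']);return c+d*(z-c[2])/d[2]
def depth(s,u,v): return np.array(s['position'])+ray(s,u,v)*s['range_z'][int(v),int(u)]
E
python3 - <<'E'
from h import *
for n in('scene','top'):
    s=snap(n,n+'0');print(n,s['position'],s['attitude'],s['K'],s['k1'])
print(r.get_state(),r.tips_ahead)
E
```

```text
scene [ 0.09420524 -0.60035334  0.6093727 ] [ 0.4854268  -0.14813715 -0.23162332  0.82991978] [[503.71150403   0.         315.98354432]
 [  0.         503.71150403 237.83116818]
 [  0.           0.           1.        ]] -0.08734559567195227
top [0.45944388 0.19155857 1.33501491] [ 0.02960075 -0.03541685 -0.69679807  0.71578062] [[565.04589781   0.         324.83660668]
 [  0.         565.04589781 228.60347587]
 [  0.           0.           1.        ]] -0.0949971398669119
{'clock': 0.1, 'q': array([-1.2182007 ,  0.68987429, -0.19451543,  1.56621144,  0.15730692,
        0.90253353, -0.21505428]), 'qd': array([-1.05172485e-03, -1.26410690e-03, -5.85568022e-04, -3.08552989e-03,
        1.59191041e-04, -9.65246922e-07,  8.38454785e-04]), 'joint_torque': array([-2.84178364e-03, -5.28498030e+01, -1.27135679e+00, -1.53837508e+01,
       -5.25481137e-02,  2.00838498e-03,  4.02639364e-05]), 'tool_pos': array([0.19576787, 0.59298949, 0.25701384]), 'eef_rot': array([ 1.58664776e-01,  9.87332173e-01, -8.15288272e-04, -6.31693903e-05]), 'contact_force': array([-0.19118183,  0.39144463, -0.29877177]), 'moment': array([0.03403883, 0.01380746, 0.0167359 ]), 'opening': 1.0048362700032734} 0.019
```

View pics/scene0.png

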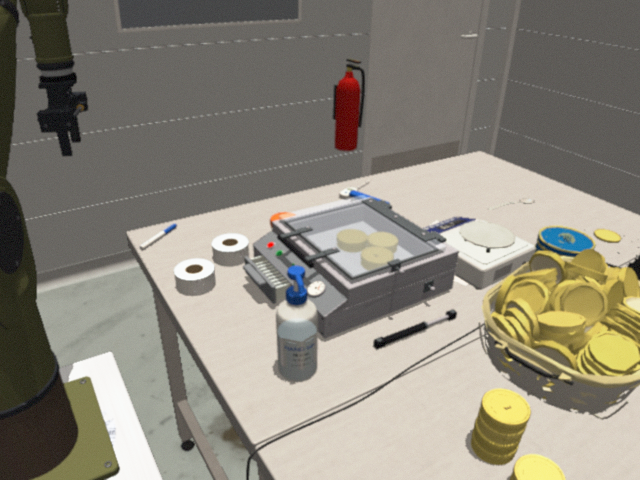

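View pics/top0.png

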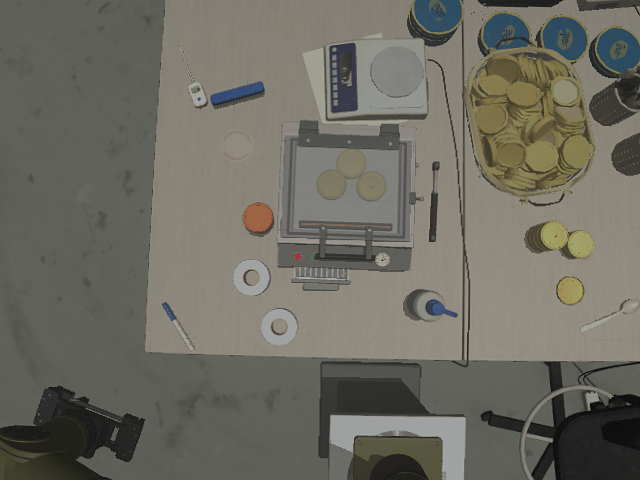

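The top view shows the sealer at about (345,195). Its bar is at about (343,258), the drawer lip at (320,285), the reels at (251,277) and (279,326), and the bottle at (428,306).

```bash
python3 - <<'E'
from h import *
s=load('top0')
cv2.imwrite('pics/c1.png',cv2.resize(s['pixels'][110:300,220:460,::-1],None,fx=3.3,fy=3.1,interpolation=cv2.INTER_CUBIC))
for n,u,v,z in [('barL',315,258,.111),('barR',372,258,.111),('lipL',303,287,.047),('lipR',338,287,.047),('boxFL',278,267,.058),('boxFR',410,269,.058),('boxBL',285,123,.1),('boxBR',415,125,.1),('bottle',428,306,.15),('reel1',251,277,.04),('reel2',279,326,.04)]: print(n,onz(s,u,v,z).round(3),depth(s,u,v).round(3))
E
```

```text
barL [0.508 0.203 0.111] [0.508 0.203 0.115]
barR [0.511 0.079 0.111] [0.511 0.08  0.119]
lipL [0.444 0.229 0.047] [0.444 0.228 0.053]
lipR [0.446 0.149 0.047] [ 0.446  0.147 -0.005]
boxFL [0.488 0.286 0.058] [0.489 0.29  0.   ]
boxFR [ 0.491 -0.013  0.058] [ 0.492 -0.023 -0.006]
boxBL [0.809 0.278 0.1  ] [0.808 0.278 0.103]
boxBR [ 0.813 -0.014  0.1  ] [ 0.843 -0.031 -0.005]
bottle [ 0.412 -0.037  0.15 ] [ 0.413 -0.034  0.167]
reel1 [0.463 0.348 0.04 ] [0.463 0.353 0.001]
reel2 [0.354 0.281 0.04 ] [ 0.35   0.284 -0.004]
```

View pics/c1.png

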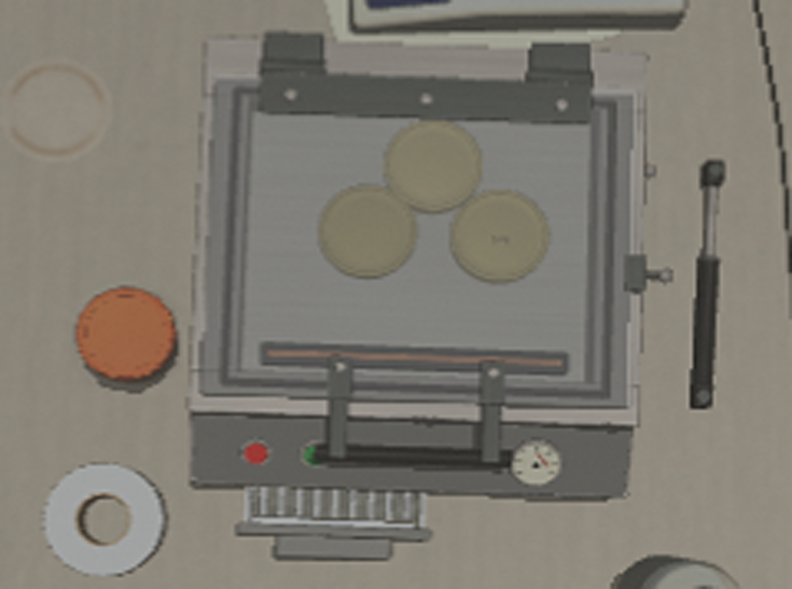

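The sealer origin is at about (0.638, 0.139) with a yaw of about 1°. The drawer lip front is at x≈0.440, so it stands about 24 mm out, at y≈0.188. Moving in front of the lip with the jaws closing.

```bash
python3 -m inch '[[0.5,-0.95,0,0.2,88],[0.5,-0.95,0,0.2,60],[0.5,-0.95,0,0.2,30],[0.5,-0.95,0,0.2,0],[0.5,-0.95,0,0.2,0]]' 20
python3 -m inch '[[0.5,-0.95,0,0.2,0],[0.5,-0.95,0,0.2,0],[0.5,-0.95,0,0.2,0],[0.5,-0.95,0,0.2,0],[0.5,-0.95,0,0.2,0]]'
python3 -m inch '[[0.5,-0.95,0,0.2,0],[0.5,-0.95,0,0.2,0],[0.5,-0.95,0,0.2,0],[0.5,-0.95,0,0.2,0],[0.5,-0.95,0,0.2,0]]'
python3 -m inch '[[0.5,-0.95,0,0.1,0],[0.4,-0.9,0,0.1,0],[0,0,0,0,0],[0,0,0,0,0],[0,0,0,0,0]]'
```

```text
clock: 0.6
tool_pos: [0.2587, 0.4735, 0.2574]
eef_rot: [0.106, 0.994, -0.0, -0.0]
contact_force: [0.2, 0.1, -0.4]
opening: 0.66
clock: 1.1
tool_pos: [0.3212, 0.3548, 0.2575]
eef_rot: [0.054, 0.999, -0.0, -0.0]
contact_force: [0.5, -0.7, 0.1]
opening: 0.206
clock: 1.6
tool_pos: [0.3837, 0.2361, 0.2576]
eef_rot: [0.002, 1.0, -0.0, -0.0]
contact_force: [-0.3, 1.7, 0.3]
opening: 0.004
clock: 2.1
tool_pos: [0.4054, 0.1922, 0.2578]
eef_rot: [-0.009, 1.0, 0.0, -0.0]
contact_force: [-0.5, 0.0, -0.5]
opening: 0.006
```

```bash
python3 -m inch '[[0,-0.1,-1,0,0],[0,0,-1,0,0],[0,0,-1,0,0],[0,0,-1,0,0],[0,0,-1,0,0]]'
python3 -m inch '[[0,0,-1,0,0],[0,0,-1,0,0],[0,0,-0.6,0,0],[0,0,-0.5,0,0],[0,0,0,0,0]]'
python3 - <<'E'
from h import *
s=snap('scene','s1');cv2.imwrite('pics/c2.png',cv2.resize(s['pixels'][180:380,180:440,::-1],None,fx=3,fy=3))
print(r.get_state()['tool_pos'])
E
```

```text
clock: 2.6
tool_pos: [0.4055, 0.1902, 0.1319]
eef_rot: [-0.009, 1.0, 0.001, 0.0]
contact_force: [0.5, -0.1, 0.4]
opening: 0.004
clock: 3.1
tool_pos: [0.4046, 0.1896, 0.0539]
eef_rot: [-0.01, 1.0, -0.001, -0.001]
contact_force: [-0.1, -0.3, 0.3]
opening: 0.008
[0.40524397 0.1898492  0.05470763]
```

View pics/c2.png

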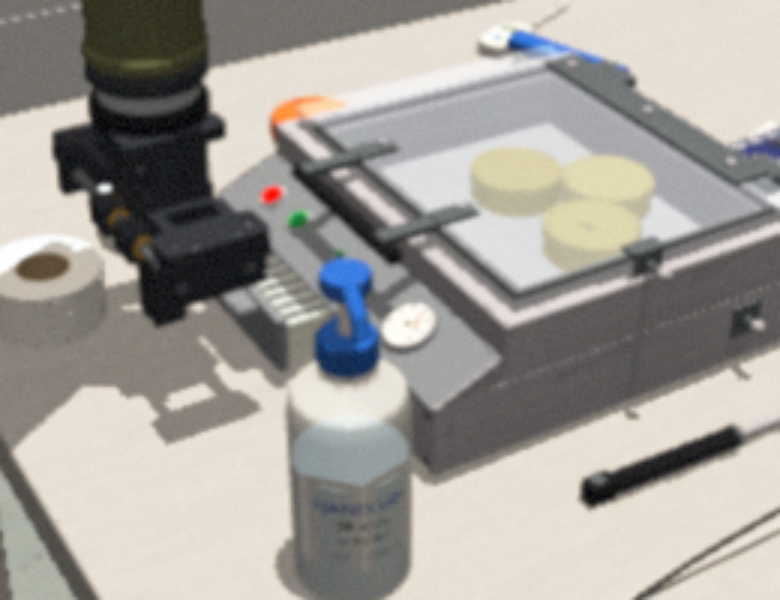

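The closed fingers stand clear of the drawer, at crop position (160,300) with the drawer at (290,310), and the bottle is clear. Now pushing.

```bash
python3 -m inch '[[0.4,0,0,0,0],[0.3,0,0,0,0],[0.2,0,0,0,0],[0.2,0,0,0,0],[0,0,0,0,0]]'
python3 -m inch '[[0.2,0,0,0,0],[0.2,0,0,0,0],[0,0,0,0,0]]'
python3 -m inch '[[0.2,0,0,0,0],[0,0,0,0,0],[0,0,0,0,0]]'
```

```text
clock: 3.65
tool_pos: [0.4343, 0.1887, 0.0555]
eef_rot: [-0.008, 1.0, 0.001, 0.001]
contact_force: [-0.5, -0.3, -0.3]
opening: 0.007
clock: 3.95
tool_pos: [0.4444, 0.1885, 0.0553]
eef_rot: [-0.008, 1.0, 0.0, 0.001]
contact_force: [-0.7, 0.6, -0.7]
opening: 0.009
clock: 4.25
tool_pos: [0.4479, 0.1885, 0.0552]
eef_rot: [-0.008, 1.0, -0.0, -0.0]
contact_force: [-2.1, -0.1, 0.0]
opening: 0.004
```

```bash
python3 -m inch '[[0.15,0,0,0,0],[0,0,0,0,0],[0,0,0,0,0]]'
python3 -m inch '[[0.15,0,0,0,0],[0,0,0,0,0],[0,0,0,0,0]]'
python3 -m inch '[[0.15,0,0,0,0],[0,0,0,0,0],[0,0,0,0,0]]'
python3 -m inch '[[0.1,0,0,0,0],[0,0,0,0,0],[0,0,0,0,0]]'
```

```text
clock: 4.55
tool_pos: [0.4532, 0.1886, 0.0553]
eef_rot: [-0.008, 1.0, 0.0, 0.001]
contact_force: [0.5, -0.7, -0.6]
opening: 0.007
clock: 4.85
tool_pos: [0.4564, 0.1886, 0.0553]
eef_rot: [-0.008, 1.0, 0.0, 0.0]
contact_force: [-0.3, 0.3, -0.1]
opening: 0.004
clock: 5.15
tool_pos: [0.4572, 0.1885, 0.0551]
eef_rot: [-0.009, 1.0, -0.0, -0.002]
contact_force: [-5.3, 1.6, 3.3]
opening: 0.001
clock: 5.45
tool_pos: [0.4573, 0.1885, 0.0551]
eef_rot: [-0.009, 1.0, -0.001, -0.004]
contact_force: [-9.5, 1.3, 7.5]
opening: 0.006
```

The force rose and then dropped, and now there is a hard stop at x≈0.457, so the drawer appears seated. Backing off and checking.

```bash
python3 -m inch '[[-0.5,0,0,0,0],[-0.7,0,0,0,0],[-0.6,0,0.5,0,0],[0,0,1,0,0],[0,0,1,0,0]]'
python3 -m inch '[[0,0,1,-1,0],[0,0,1,-1,0],[0,0,1,-1,0],[0,0,1,-1,30],[0,0,0,-1,30]]'
python3 -m inch '[[-0.2,0,0,-1,30],[0,0,0,-1,30],[0,0,0,-1,30],[0,0,0,-1,30],[0,0,0,-1,30]]'
python3 -m inch '[[0,0,0,-1,30],[0,0,0,-1,30],[0,0,0,-1,30],[0,0,0,-1,30],[0,0,0,-1,30]]'
python3 - <<'E'
from h import *
s=snap('scene','s2');a=cv2.resize(s['pixels'][180:380,180:440,::-1],None,fx=2,fy=2.0)
t=snap('top','t2');b=cv2.resize(t['pixels'][230:330,240:440,::-1],None,fx=3,fy=2)
cv2.imwrite('pics/c3.png',np.vstack([np.pad(a,((0,0),(0,600-a.shape[1]),(0,0))),b]))
print(r.get_state())
E
```

```text
clock: 5.95
tool_pos: [0.4165, 0.1885, 0.1182]
eef_rot: [-0.009, 1.0, -0.001, -0.001]
contact_force: [0.4, -0.3, 0.3]
opening: 0.007
clock: 6.45
tool_pos: [0.4188, 0.1893, 0.2206]
eef_rot: [0.253, 0.967, 0.002, 0.002]
contact_force: [1.4, 0.2, -1.1]
opening: 0.163
clock: 6.95
tool_pos: [0.4123, 0.1885, 0.2179]
eef_rot: [0.495, 0.869, 0.0, 0.0]
contact_force: [0.2, 0.3, 0.5]
opening: 0.341
clock: 7.45
tool_pos: [0.4122, 0.1886, 0.2178]
eef_rot: [0.703, 0.711, 0.0, 0.0]
contact_force: [-0.1, 0.5, 0.5]
opening: 0.342
{'clock': 7.55, 'q': array([-0.58419135,  0.54357887,  0.08150897,  2.1181071 , -0.09011499,
        0.48280916, -0.41839129]), 'qd': array([ 0.01321072, -0.00048391, -0.0221015 ,  0.00059142,  0.02819603,
        0.00080371,  0.05973081]), 'joint_torque': array([-2.03954908e-01, -3.93888187e+01,  1.87283590e+00, -9.19263750e+00,
       -2.31688251e-01, -2.56890664e-02, -4.83626928e-01]), 'tool_pos': array([0.41223824, 0.18860265, 0.21782411]), 'eef_rot': array([7.01374831e-01, 7.12792611e-01, 6.91369255e-05, 1.91063138e-04]), 'contact_force': array([-0.34606596, -0.46933455, -0.12079718]), 'moment': array([-0.0146515 ,  0.04276503, -0.00578199]), 'opening': 0.33892325838903353}
```

View pics/c3.png

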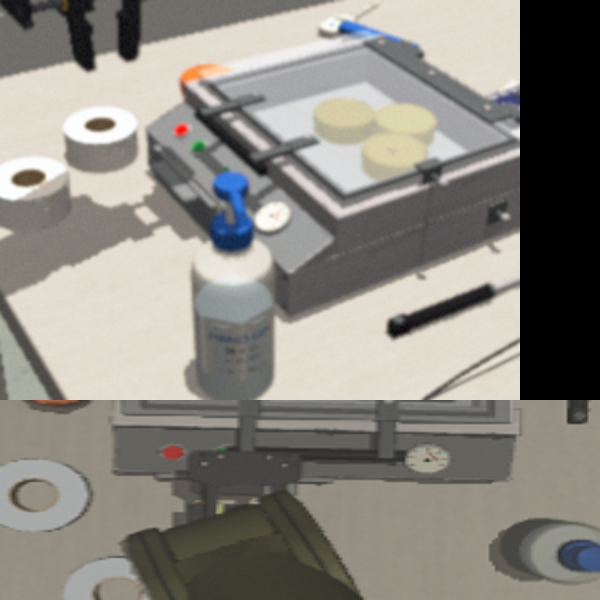

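The drawer stays flush in both views. The bar is at about (0.5105, 0.141, 0.111). Moving above it, then checking the alignment.

```bash
python3 -m inch '[[1,-0.5,0,0,26],[1,-0.5,0,0,26],[1,-0.5,0,0,26],[0.95,-0.4,0,0,26],[0,0,0,0,26]]'
python3 -m inch '[[0,0,-1,0,26],[0,0,-0.7,0,26],[0,0,0,0,26],[0,0,0,0,26]]'
python3 - <<'E'
from h import *
s=load('top0');P=[]
for v in range(245,268):
  for u in range(325,366):
    p=depth(s,u,v)
    if s['pixels'][v,u].max()<45: P.append(p)
P=np.array(P);print(len(P),P.mean(0),np.percentile(P,[5,95],axis=0))
s=snap('scene','s3');cv2.imwrite('pics/c4.png',cv2.resize(s['pixels'][170:320,220:380,::-1],None,fx=4,fy=4,interpolation=cv2.INTER_CUBIC))
print(r.get_state()['tool_pos'],r.get_state()['opening'])
E
```

```text
clock: 8.05
tool_pos: [0.5144, 0.1387, 0.2179]
eef_rot: [0.702, 0.712, 0.001, 0.002]
contact_force: [-0.9, -0.2, -0.1]
opening: 0.295
clock: 8.45
tool_pos: [0.5103, 0.1413, 0.1754]
eef_rot: [0.701, 0.713, -0.0, -0.0]
contact_force: [0.7, 0.2, -0.1]
opening: 0.297<stdin>:7: RuntimeWarning: Mean of empty slice.
  ret = ret.dtype.type(ret / rcount)
Traceback (most recent call last):
IndexError: index -1 is out of bounds for axis 0 with size 0
```

```bash
python3 - <<'E'
from h import *
s=load('top0')
g=s['pixels'][245:272,335:362].mean((1,2));print(g.round())
th=(g[8:17].min()+10)
v=245+np.where(s['pixels'][245:272,345].mean(1)<th+8)[0];print(v)
for a in(250,252,254,256,257,258,259,260,262): print(a,onz(s,345,a,.115).round(4),depth(s,345,a).round(4))
s=snap('scene','s3');cv2.imwrite('pics/c4.png',cv2.resize(s['pixels'][170:320,220:380,::-1],None,fx=4,fy=4,interpolation=cv2.INTER_CUBIC))
E
```

```text
[ 68.  73.  91.  93.  93.  93.  93.  93.  95.  61.  46.  55.  56.  47.
  47.  63.  75.  93.  93.  93.  93.  93.  95.  78. 101. 127. 126.]
[245 254 255 256 257 258 259 260 268]
250 [0.5269 0.1382 0.115 ] [0.5292 0.1364 0.0735]
252 [0.5225 0.1381 0.115 ] [0.5247 0.1362 0.0728]
254 [0.5182 0.138  0.115 ] [0.5182 0.138  0.1158]
256 [0.5139 0.1379 0.115 ] [0.5138 0.138  0.1175]
257 [0.5117 0.1378 0.115 ] [0.5118 0.1378 0.1135]
258 [0.5096 0.1378 0.115 ] [0.5096 0.1377 0.1133]
259 [0.5074 0.1377 0.115 ] [0.5074 0.1377 0.1151]
260 [0.5052 0.1377 0.115 ] [0.5071 0.1355 0.0656]
262 [0.5009 0.1376 0.115 ] [0.5026 0.1354 0.0666]
```

View pics/c4.png

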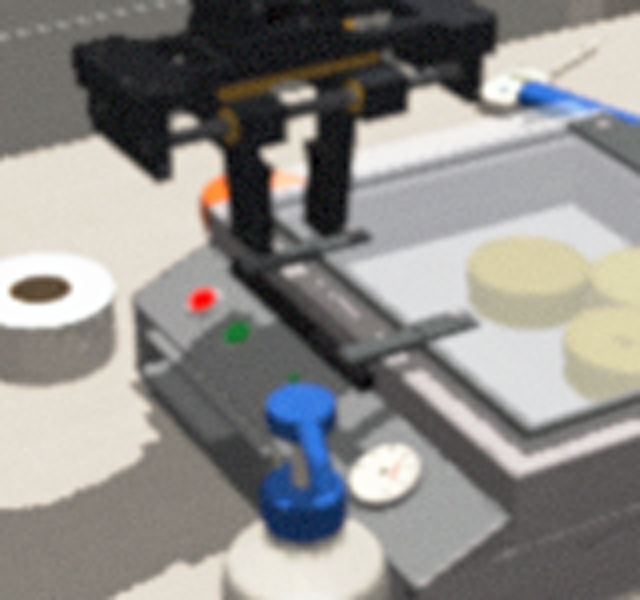

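The fingers hang over the bar between the brackets. In the crop they are at (255,240) and (325,215). The measured bar centre is x≈0.513, so I'll shift +2 mm, then descend and grip.

```bash
python3 -m inch '[[0.1,0,-0.6,0,26],[0,0,-0.6,0,26],[0,0,-0.6,0,26],[0,0,-0.5,0,26],[0,0,0,0,26]]'
python3 -m inch '[[0,0,0,0,5],[0,0,0,0,5],[0,0,0,0,5],[0,0,0,0,5],[0,0,0,0,5]]' 20
```

```text
clock: 9.0
tool_pos: [0.5128, 0.1411, 0.1171]
eef_rot: [0.701, 0.713, -0.001, -0.0]
contact_force: [-0.4, 1.1, -0.3]
opening: 0.295
clock: 9.5
tool_pos: [0.5133, 0.1412, 0.1184]
eef_rot: [0.701, 0.713, 0.0, -0.0]
contact_force: [-2.0, 0.1, 6.0]
opening: 0.126
```

```bash
python3 -m inch '[[0.02,0,0.48,0,5],[0.02,0,0.48,0,5],[0.06,0,0.48,0,5],[0.06,0,0.47,0,5],[0,0,0,0,5]]' 30
python3 -m inch '[[0.1,0,0.47,0,5],[0.11,0,0.46,0,5],[0.14,0,0.46,0,5],[0.15,0.01,0.45,0,5],[0,0,0,0,5]]'
```

```text
clock: 10.0
tool_pos: [0.5175, 0.1411, 0.1671]
eef_rot: [0.701, 0.713, 0.001, 0.0]
contact_force: [-0.5, 1.0, -3.2]
opening: 0.127
clock: 10.5
tool_pos: [0.5293, 0.141, 0.2121]
eef_rot: [0.701, 0.713, -0.0, -0.0]
contact_force: [-2.6, 0.2, -3.5]
opening: 0.122
```

```bash
python3 -m inch '[[0.18,0,0.44,0,5],[0.19,0,0.44,0,5],[0.22,0,0.42,0,5],[0.22,0.01,0.42,0,5],[0,0,0,0,5]]'
python3 -m inch '[[0.25,0,0.4,0,5],[0.26,0,0.4,0,5],[0.29,0.01,0.38,0,5],[0.29,0.01,0.38,0,5],[0,0,0,0,5]]'
python3 -m inch '[[0.32,0,0.35,0,5],[0.32,0.01,0.35,0,5],[0.35,0.01,0.32,0,5],[0.35,0.01,0.32,0,5],[0,0,0,0,5]]'
python3 -m inch '[[0,0,0,0,5],[0,0,0,0,5],[0,0,0,0,5],[0,0,0,0,5],[0,0,0,0,5]]'
python3 - <<'E'
from h import *
s=snap('scene','s4');cv2.imwrite('pics/s4c.png',s['pixels'][60:400,120:560,::-1])
t=snap('top','t4');p=r.get_state()['tool_pos'];print(p)
dx=.786-p[0];dz=p[2]-.0065-.111;print(np.degrees(np.arctan2(dz,dx)),np.hypot(dx,dz))
E
```

```text
clock: 11.0
tool_pos: [0.5481, 0.1408, 0.2544]
eef_rot: [0.701, 0.713, -0.002, -0.001]
contact_force: [-5.7, -0.3, 0.0]
opening: 0.124
clock: 11.5
tool_pos: [0.5739, 0.1406, 0.2934]
eef_rot: [0.702, 0.713, -0.004, -0.002]
contact_force: [-10.6, -2.5, 4.5]
opening: 0.123
clock: 12.0
tool_pos: [0.6068, 0.1404, 0.3282]
eef_rot: [0.702, 0.712, -0.005, -0.002]
contact_force: [-16.3, -4.6, 14.8]
opening: 0.122
clock: 12.5
tool_pos: [0.6058, 0.1403, 0.3273]
eef_rot: [0.702, 0.712, -0.005, -0.003]
contact_force: [-15.1, -4.2, 15.4]
opening: 0.126
[0.60580383 0.14032705 0.32726446]
49.33608558359305 0.2765353244093844
```

View pics/s4c.png

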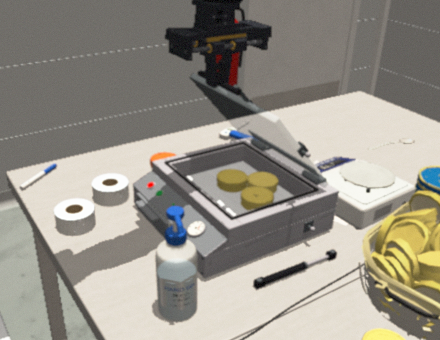

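View pics/t4.png

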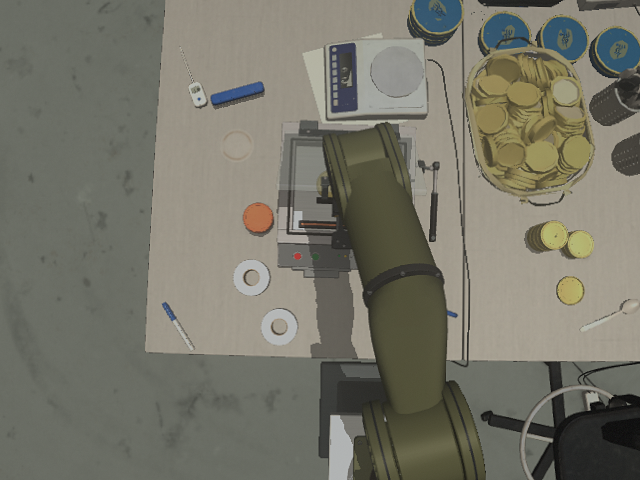

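The lid is up at about 49° and nothing else has been disturbed. About 20 N presses outward along the lid, so I'll ease the pose outward to relieve it.

```bash
python3 -m inch '[[-0.06,0,0.06,0,5],[0,0,0,0,5],[0,0,0,0,5],[0,0,0,0,5]]'
python3 -m inch '[[-0.06,0,0.06,0,5],[0,0,0,0,5],[0,0,0,0,5],[0,0,0,0,5]]'
```

```text
clock: 13.0
tool_pos: [0.6064, 0.1404, 0.328]
eef_rot: [0.702, 0.712, -0.004, -0.001]
contact_force: [-8.4, -4.0, 7.0]
opening: 0.122
clock: 13.4
tool_pos: [0.6074, 0.1404, 0.3292]
eef_rot: [0.702, 0.712, -0.002, 0.001]
contact_force: [-1.8, -4.4, -1.1]
opening: 0.123
```

```bash
python3 - <<'E'
from h import *
s=snap('scene','s5');P=[]
for v in range(100,300,1):
  for u in range(250,460,1):
    if s['range_z'][v,u]>0:
      p=depth(s,u,v)
      if .135<p[2]<.29 and .60<p[0]<.80 and -.02<p[1]<.29: P.append(p)
P=np.array(P);print(len(P))
a,b=P[:,0],P[:,2]
rng=np.random.default_rng(0);best=None
for _ in range(500):
  q=P[rng.choice(len(P),3,False)];n=np.cross(q[1]-q[0],q[2]-q[0]);n/=np.linalg.norm(n)+1e-12
  k=abs((P-q[0])@n)<.004
  if best is None or k.sum()>best.sum(): best=k
Q=P[best];n=np.linalg.svd(Q-Q.mean(0))[2][2];n*=np.sign(n[2])
print(best.sum(),n,np.degrees(np.arccos(n[2])),Q.mean(0))
print('dist of plane from hinge',(np.array([.786,.14,.111])-Q.mean(0))@n)
s=r.get_state();print(s['tool_pos'],s['contact_force'],s['clock'],s['opening'])
t=snap('top','t5')
print(r.get_state()['clock'])
E
```

```text
3468
3095 [ 7.56698664e-01 -3.00150856e-04  6.53763750e-01] 49.17402269485257 [0.68289944 0.10683221 0.22219827]
dist of plane from hinge 0.0053087021880371165
[0.60746241 0.14034309 0.32917415] [-1.94775543 -5.55066646 -1.17265586] 13.45 0.12738535830998557
13.5
```

```bash
python3 - <<'E'
from h import *
s=load('top0');t=load('t5');print(t['pixels'][270:294:2,310].mean(1).round(),[onz(t,310,v,.047)[0].round(3) for v in(274,276,278,280)])
for n,c in dict(jar=(228,205,290,250),reel=(225,250,280,302),reel2=(255,300,305,350),strut=(424,155,444,245)).items():
  x,y,X,Y=c;print(n,np.abs(s['pixels'][y:Y,x:X].astype(int)-t['pixels'][y:Y,x:X]).mean())
r.finish_job()
E
```

```text
[107. 125. 125. 108. 150. 148. 149. 147. 150. 150. 149. 147.] [np.float64(0.474), np.float64(0.469), np.float64(0.465), np.float64(0.46)]
jar 16.81863799283154
reel 16.673776223776223
reel2 16.70853333333333
strut 13.711296296296297
the job is handed in; nothing more can be done
```

The drawer is seated, and the lid is held open at about 49° in the gripper. I handed the job in at about 13.5 s of the 58 s allowed.

- **Drawer:** I pushed the lip with closed fingers until the catch gave way and the drawer met a hard stop. After I backed off it stayed in. The last top view puts the lip's front edge at x ≈ 0.467 m; I expected about 0.464 m for fully home.
- **Lid:** I gripped the bar between its brackets with 30 N and lifted it along its arc. The arm position gave about 49.3° just before a small final adjustment. A plane fitted to the camera depth afterwards gave 49.2°. The gripper reads 11 mm on the 12 mm bar, so it is still held.
- **Force:** During the lift about 22 N built up along the lid. I eased the pose outward, which left a force of about 6 N, mostly sideways. The cause of the build-up is not certain.
- **Other things:** In the pictures the jar and both label reels look unmoved. The strut and bottle look unmoved too, though the arm partly hid the bottle from above in the last view.
- **Check that told me nothing:** I also compared pixels before and after. Every region differed by about 14 to 17 levels, which looks like a brightness change or image noise. It neither confirms nor rules out movement.

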